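# Flip a lunch box's clasps on a bracket and take off its lid

## Task

Open the steel lunch box lying on the sloping rest: hold it over the upright tongue of the bent steel bracket so that lowering it flips one end's flap clasp up until it sticks out about level, then turn the box round and do the other end's clasp the same way. Stand the box upright on the cork table top, then lift its lid off by the grip bar and lay it flat, grip up, on the middle of the slate board. Set things down, do not drop them, and leave everything else where it stands.

Things in the scene. Friction and masses are not known exactly. Their poses are not given: they have to be found in the camera images.
- box: stainless steel lunch box body, open-topped, outside 160 (x) x 60 (y) x 44 high, walls 3; origin = centre of its underside, z out of the mouth. End walls have small beads (x = 80 to 83, |y| 18 to 26, z 30 to 33) that the clasps hook under. Starts closed on the sloping rest, its x down the slope (tilted 25 degrees). Grasp it across its 60 mm width.
- lid: loose steel lid, plate 160 (x) x 58 (y) x 10, 1 mm inside the box walls at each side; origin = centre of the plate's underside (z = 44 in the box when on), z up. A plug 150 x 50 goes 4 mm below the plate. On top along x a black grip bar 60 long, 14 wide, its top 26 above the origin. A clasp is hinged on each end. Lid and clasps weigh about 0.27 kg
- clasp_a (a joint): flap clasp hinged on the lid's +x end; rad; 0 = closed, hanging down the end wall, hooks under the beads; grows as it swings out and up; 1.57 = sticking straight out; stops at 2.0; stays where left. Hinge line along y at lid x = 81, z = 5 (49 above the box's underside). Flap 50 wide (y): a plate 24 long, 2.5 to 4.5 mm outside the hinge line, then a lip flared out 45 degrees
- clasp_b (a joint): the same clasp, mirrored, on the lid's -x end; same values. A stiff edge under the flared lip, 5 to 16 mm off the end wall and in the middle of the width (hooks at |y| 19 to 25 only), flips a clasp up as the box is lowered over it
- clasp_a_tip (a point): middle of the lower edge of clasp a's flared lip: when closed 17.6 mm outside and 38 mm below the hinge (11 above the box's underside)
- clasp_b_tip (a point): middle of the lower edge of clasp b's flared lip
- bracket: fixed bent flat-steel bracket: an upright tongue 16 wide (y), 5 thick (x), its rounded top edge 52 above the table, bent at the bottom into a foot 40 wide, 4 high, from x = 0 to +55. Origin on the table under the middle of the tongue; its -x side faces the robot and is free, its +x side has the foot and books behind it
- rest: fixed wooden sloping rest: slab 210 (along the slope) x 150 wide (y), rising 25 degrees towards its -x (towards the robot), with a lip 7 mm high at the low end; origin on the table under the slab's centre, whose upper face there is 62 mm up
- board: fixed flat dark slate board 210 (x) x 130 (y) x 6, origin = centre of its underside
- teapot: white ceramic teapot, body 116 mm across, 104 high, spout to its +y, handle to -y; origin = centre of underside; bystander, leave alone
- tumbler: glass tumbler, 72 mm across, 95 high; origin = centre of underside; bystander, leave alone
- mug: white ceramic mug, 80 mm across, 85 high, handle to its +y; origin = centre of underside; bystander, leave alone
- spoon: wooden spoon lying along its x, 200 long; origin = underside near mid-length; bystander, leave alone
- remote: black remote lying flat, 165 x 44 x 18; origin = centre of underside; bystander, leave alone
- candle: amber glass candle jar with wooden cap, 72 across, 85 high; origin = centre of underside; bystander, leave alone
Not all that is in view belongs to the job. Leave any yellow look-alike of the lid alone.

How it is judged:
On the way, in this order (a step that is already met when the one before it is completed fails the run):
1. one clasp is swung up past 0.7 rad while touching the bracket (contact force between lid and bracket above 0.1 N and value of joint any of clasp_a, clasp_b above 0.7 rad), for 0.02 s.
2. the other clasp is swung up too, while touching the bracket (contact force between lid and bracket above 0.1 N and value of joint each of clasp_a, clasp_b above 0.7 rad), for 0.02 s.
3. with the box standing upright on the table, the lid is lifted 25 mm clear of it, both clasps up (height (world z) of box between -0.005 and 0.01 m and angle between box's own z axis and vertical below 0.08 rad and z of lid in the frame of box above 0.069 m and value of joint each of clasp_a, clasp_b above 0.7 rad), for 0.1 s.
At the end, for the whole second after the job is handed in: Both clasps are swung up past 0.7 rad; the box stands upright on the table top (within 10 mm and 0.08 rad); the lid lies flat (0.08 rad), grip up, on the slate board, its centre within 40 mm (board x) and 35 mm (board y) of the board's centre, any yaw; both at rest (height (world z) of box between -0.005 and 0.01 m and angle between each of box, lid's own z axis and vertical below 0.08 rad and value of joint each of clasp_a, clasp_b above 0.7 rad and x of lid in the frame of board between -0.04 and 0.04 m and y of lid in the frame of board between -0.035 and 0.035 m and height (world z) of lid between 0.006 and 0.014 m and linear speed of each of lid, box below 0.02 m/s); the robot touches nothing.
It fails at once if a bystander (teapot, tumbler, mug, spoon, remote, candle) is shifted by more than 30 mm (distance of any of teapot, tumbler, mug, spoon, remote, candle from where it was at the start of the episode above 0.03 m).
It fails at once if the teapot, tumbler, mug or candle is tipped by more than 0.35 rad (angle between any of teapot, tumbler, mug, candle's own z axis and vertical above 0.35 rad).
It fails at once if the box or lid is dropped (moves faster than 0.6 m/s unheld) (contact force between each of box, lid and the fingers below 0.05 N and linear speed of any of box, lid above 0.6 m/s).
It also fails if it takes over 61 s, if anything falls off the work surface, if the arm or the gripper's body presses on something with over 40 N, if the wrist force passes 120 N, or if a joint passes its speed limit or range.

## Robot

A 7-joint arm with a two-finger parallel gripper is mounted at the origin on the work surface. World frame = base frame: x ahead of the robot, y to its left, z up, the work surface at z = 0. Lengths are in m, angles in rad, forces in N, time in s.
With the tool pointing down it reaches from about 0.425 to 0.925 m from the base axis. Payload 6.8 kg.
Tool frame: the origin (TCP) lies at the very end of the fingers, on their centre line; the grasp point (between the pads) lies 19 mm behind it (grip_point_offset is the distance from the TCP to the grasp point, in m); z points along the fingers, y is the line along which they close (so a half turn about z gives the same grasp; the last joint's range is limited). The gripper opens to 85 mm and grips with 20 to 120 N. Pads are 22 mm wide; open, the fingers measure 114 mm over their backs; the gripper's body (76 mm by 85 mm) begins 54 mm behind the grasp point. The pads swing forward as they close: fully open they stand 13 mm farther back than shut.
Start: joints at [1.064, 0.477, 0.022, 1.555, -0.011, 1.109, -0.083], TCP at [0.262, -0.622, 0.231] pointing down, gripper open.
Joint ranges: [-2.96, 2.96], [-0.34, 2.1], [-1.41, 1.46], [0.24, 2.44], [-1.37, 4.51], [0.17, 1.92], [-2.96, 2.96]. Speed limits (rad/s): [2.39, 2.39, 3.14, 3.14, 3.14, 3.14, 3.14].

## Interface

Orientations are given as a unit quaternion [w, x, y, z].
In Python, from station import * gives the robot as it stands.
- The arm moves only by the tool carry_out, never from a script. Its argument "rows" is text: rows parted by semicolons, each of 4 numbers parted by spaces: the shift along the world's x, y, z in mm, then the turn about the world's z in degrees. In form: dx dy dz yaw; .... A call has 1 to 10 rows; each row shifts and turns the commanded pose from where the row before left it; what a row does not reach is not made up. A row lasts 1/8 s, in which the tool goes at most 62.5 mm and 10.7 degrees, less where a joint would pass 70% of its speed; a pose out of reach is approached as far as the arm can. A call is refused whole if a number of a shift passes 62.5 or a number of a turn 10.7, either way. A call with a gripper value outside its range is refused whole. "claw" is the finger opening in mm, from 0 to 85.4, set as the call begins (left out, the last holds). The fingers move at their own pace and stop on an object; "force" is the grip in N (left out, the last holds). Time passes only in rows, so rows that do not move let the fingers close. It gives the time, the measured TCP pose, the force, the opening and the grip force at its end, in the units of the state.
- get_obs(): the state, without advancing time (a new reading comes with each control period).
- read_camera(name): name is "scene" or "top" or "wrist"; returns a dict with "img" (420x560x3 uint8, blue, green, red), "fov_y" (degrees; the focal length in pixels is half the picture's height over the tangent of half this angle, whatever the lens; pixels are square), "cx", "cy" (the principal point, pixels), "world_to_cam" (4x4, takes a point from world to camera coordinates). Camera axes: x right, y up, looking along -z (the intrinsics and any distortion apply to the point x, -y, -z); pixel columns grow to the right and rows downward; lengths in m; the calibration is good to about 2 mm. A picture is of the moment at which its call begins. There is no depth.
- hand_in(): hands the job in; it is judged then, once.
Trained networks look in the newest picture that a camera, given by its name, has taken for a name from the list of things; names that differ only in an ending like _2 or _b are one class to them, and where a whole thing is asked for, a point or a joint stands for the part that bears it (a point fixed in the world has none). Each returns a list of dicts, best first, with "confidence" (0 to 1); they miss things now and then, are a little off and sometimes report something else, mostly with a low value. They report only what shows in the picture. A call takes as long as a camera call. They do not tell look-alikes from the thing itself.
- recognise(camera, thing): "centre" ([column, row] in pixels, amid what is visible of it).
- outline_of(camera, thing): "pixels" (420x560 bool, what is visible of it) and "centre" ([column, row] in pixels, amid what is visible of it).
- place_of(camera, thing): "centre" ([column, row] in pixels: a listed point, or the origin of a listed thing).
The state is a dict: "t": time; "q": joint angles; "joint_vel": joint speeds; "joint_torque": joint torques, N m; "eef_pos": TCP position; "tool_rot": TCP orientation; "contact_force": force on the tool from outside, world axes, zero at the start; "torque": the same for the moment, N m; "gripper_width": opening from 0.0 (shut) to 1.0 (fully open); "grasp_force": force on a finger pad.
Only numpy, scipy, OpenCV 4.12 (cv2) and the standard library are available. Lean on these libraries where they do the work, as an engineer would, in place of code of your own. Each camera call takes 0.05 s, during which the arm holds its last target. There are 200 camera calls.

## Working session

There is one attempt and no reset: what is moved stays moved. The work goes in short steps, Python scripts to look and compute and a tool call to move; the robot and the scene stay as the last step left them, time stands still between calls to the robot, and variables do not carry over. Pictures are saved under pics/ and viewed, at most 10 in all, crops included, and the job is handed in when it is done.

Besides the shell and the picture viewer there is one more tool, called after "Emit:" as name(argument=value, ...) on one line, values as JSON. carry_out: Moves the arm, as the interface text tells. Its arguments: {"type":"object","properties":{"rows":{"type":"string"},"claw":{"type":"number"},"force":{"type":"number"}},"required":["rows"]}

```bash
ls; mkdir -p pics; cat > h.py <<'E'
from station import *
import numpy as np, cv2
def cam(n):
    return read_camera(n)
def proj(c,p):
    M=np.array(c["world_to_cam"]); q=M[:3,:3]@np.array(p)+M[:3,3]
    f=c["img"].shape[0]/2/np.tan(np.radians(c["fov_y"])/2)
    return np.array([c["cx"]+f*q[0]/-q[2], c["cy"]-f*q[1]/-q[2]])
def ray(c,px):
    M=np.array(c["world_to_cam"]);R=M[:3,:3];o=-R.T@M[:3,3]
    f=c["img"].shape[0]/2/np.tan(np.radians(c["fov_y"])/2)
    d=R.T@np.array([(px[0]-c["cx"])/f,-(px[1]-c["cy"])/f,-1]);return o,d/np.linalg.norm(d)
def atz(c,px,z):
    o,d=ray(c,px);return o+d*(z-o[2])/d[2]
def tri(rs):
    A=sum(np.eye(3)-np.outer(d,d) for o,d in rs);b=sum((np.eye(3)-np.outer(d,d))@o for o,d in rs)
    return np.linalg.solve(A,b)
E
python3 - <<'E'
from h import *
for n in("scene","top"):
    c=cam(n);cv2.imwrite(f"pics/{n}0.png",c["img"]);print(n,{k:(v if k!="img" else 0) for k,v in c.items()})
    for t in("box","lid","clasp_a","clasp_a_tip","clasp_b_tip","bracket","rest","board","teapot","tumbler","mug","spoon","remote","candle"):
        print(t,[(np.round(r["centre"],1).tolist(),round(r["confidence"],2),atz(c,r["centre"],0).round(3).tolist()[:2]) for r in place_of(n,t)])
print(get_obs())
E
```

```text
pics
scene {'img': 0, 'fov_y': 48.109205847445025, 'cx': 280.53532039923834, 'cy': 203.7896126757796, 'world_to_cam': array([[ 8.77523792e-01,  4.79530818e-01, -1.47965877e-03,
        -4.50851198e-01],
       [-4.02602110e-01,  7.38416330e-01,  5.40973997e-01,
         1.22759806e-01],
       [ 2.60506308e-01, -4.74121839e-01,  8.41038017e-01,
        -1.49598769e+00],
       [ 0.00000000e+00,  0.00000000e+00,  0.00000000e+00,
         1.00000000e+00]])}
box [([324.4, 148.9], 0.97, [0.489, 0.342])]
lid [([251.4, 123.4], 0.93, [0.224, 0.324]), ([337.2, 140.9], 0.64, [0.512, 0.393]), ([304.6, 322.1], 0.52, [0.695, -0.202])]Traceback (most recent call last):
  File "<stdin>", line 5, in <module>
ValueError: it knows: board, box, bracket, candle, clasp_a_tip, clasp_b_tip, lid, mug, remote, rest, spoon, teapot, tumbler
```

```bash
python3 - <<'E'
from h import *
for n in("scene","top"):
    c=cam(n);cv2.imwrite(f"pics/{n}0.png",c["img"])
    if n=="top": print({k:(v if k!="img" else 0) for k,v in c.items()})
    for t in("box","lid","clasp_a_tip","clasp_b_tip","bracket","rest","board","teapot","tumbler","mug","spoon","remote","candle"):
        print(t,[(np.round(r["centre"],1).tolist(),round(r["confidence"],2),atz(c,r["centre"],0).round(3).tolist()[:2]) for r in place_of(n,t)])
print(get_obs())
E
```

```text
box [([326.2, 149.3], 0.6, [0.495, 0.344])]
lid [([333.8, 140.7], 0.96, [0.501, 0.389]), ([254.8, 121.6], 0.92, [0.23, 0.337])]
clasp_a_tip [([235.8, 137.7], 0.63, [0.211, 0.245]), ([353.1, 158.6], 0.56, [0.588, 0.35])]
clasp_b_tip [([300.1, 135.7], 0.63, [0.394, 0.355]), ([258.7, 101.5], 0.46, [0.195, 0.425])]
bracket [([331.7, 270.0], 0.79, [0.694, -0.035])]
rest [([322.3, 157.8], 0.7, [0.499, 0.306])]
board [([201.8, 307.6], 0.9, [0.44, -0.297])]
teapot [([377.8, 196.6], 0.82, [0.713, 0.252])]
tumbler [([306.0, 320.0], 0.74, [0.696, -0.196])]
mug [([260.4, 374.3], 0.65, [0.66, -0.37])]
spoon [([165.7, 371.9], 0.61, [0.454, -0.476])]
remote [([255.0, 214.5], 0.7, [0.417, 0.018])]
candle [([371.7, 137.0], 0.86, [0.605, 0.463]), ([202.8, 306.5], 0.72, [0.44, -0.293])]
{'img': 0, 'fov_y': 42.95388512130943, 'cx': 279.15085478189343, 'cy': 213.3957781021956, 'world_to_cam': array([[-4.74352034e-04, -9.99875381e-01, -1.57796555e-02,
         1.85582114e-02],
       [ 9.91676024e-01, -2.50209113e-03,  1.28733848e-01,
        -5.06708956e-01],
       [-1.28757288e-01, -1.55872409e-02,  9.
[... 910 characters left out ...]
28,  0.02241751,  1.55539481, -0.01150574,
        1.10932139, -0.08310089]), 'joint_vel': array([-1.00675621e-03, -2.08389684e-03, -7.41162227e-04,  1.71265863e-03,
       -3.63429656e-05,  4.41866503e-04,  3.59646202e-04]), 'joint_torque': array([-3.31266510e-04, -5.96315038e+01,  1.60638459e+00, -2.81541109e+01,
        1.24613414e-02,  1.63128141e-03,  2.00592336e-05]), 'eef_pos': array([ 0.26211596, -0.62204325,  0.23131495]), 'tool_rot': array([4.25312365e-06, 9.80189202e-01, 1.98063445e-01, 6.85478850e-06]), 'contact_force': array([-0.41084146, -0.21297981,  0.3281538 ]), 'torque': array([-0.00592262,  0.01267998,  0.01064373]), 'grasp_force': 0.0, 'gripper_width': 1.0004240673216656}
```

View pics/scene0.png

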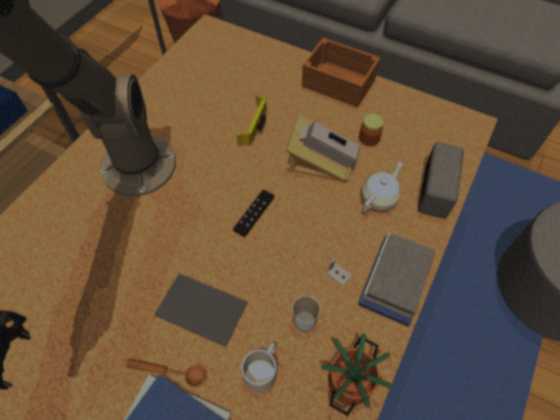

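View pics/top0.png

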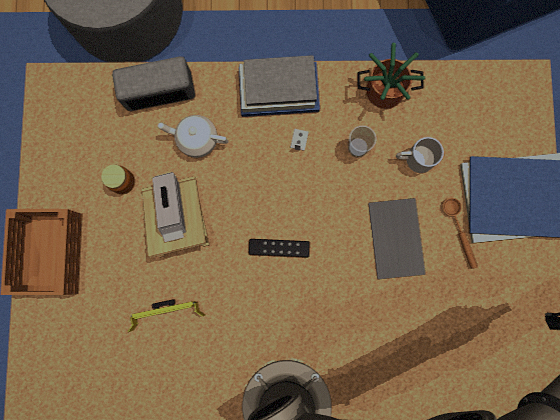

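The scene view shows the closed grey box on the sloping rest at (330,145), and the top view shows it at (169,205). What could be mistaken for it or its lid:
- Yellow look-alike lid at (165,312) top and (255,122) scene.
- Grey speaker at (153,83) top.
- Slate board at (396,238) top.

By the description I choose the steel box with the black grip at top (165,197). Next I triangulate it and check one crop.

```bash
python3 - <<'E'
from h import *
P={"box":((325.3,149.1),(169.3,208.9)),"rest":((322.3,157.8),(180.5,217.6)),"bracket":((331.7,270),(294,147.4)),"clasp_b_tip":((300.1,135.7),(175.7,239.4)),"board":((201.8,307.6),(396.1,238.6)),"clasp_a_tip":((353.1,158.6),(165,178))}
S=cam("scene");T=cam("top")
for k,(s,t) in P.items():
    p=tri([ray(S,s),ray(T,t)]);print(k,p.round(4),(proj(S,p)-s).round(1),(proj(T,p)-t).round(1))
L=[r["centre"] for r in place_of("scene","lid") if r["centre"][0]>300]
L2=[r["centre"] for r in place_of("top","lid") if r["centre"][1]<260 and r["centre"][0]<300]
print(L,L2, [(r["centre"],r["confidence"]) for r in recognise("top","lid")],[(r["centre"],r["confidence"]) for r in recognise("top","bracket")])
for n in["box","rest","board"]:
    r=outline_of("top",n)[0];m=r["pixels"].astype(np.uint8)
    print(n,r["confidence"],m.sum(),cv2.minAreaRect(cv2.findNonZero(m)))
a=cv2.resize(T["img"][160:280,120:240],None,fx=4,fy=4,interpolation=3)
b=cv2.resize(T["img"][80:170,220:340],None,fx=2.66,fy=2.66,interpolation=3)
o=np.zeros((480,800,3),np.uint8);o[:,:480]=a;o[:b.shape[0],480:480+b.shape[1]]=b[:480,:320];
s=cv2.resize(S["img"][240:310,290:390],(320,224),interpolation=3);o[245:469,480:]=s
cv2.imwrite("pics/crop.png",o)
E
```

```text
box [0.5119 0.3061 0.0536] [ 1.9 -0.5] [1.4 1.8]
rest [0.5013 0.2896 0.0178] [-1.3  0.3] [-1.  -1.3]
bracket [ 0.6962 -0.0264 -0.0121] [ 1.7 -0.4] [1.  1.4]
clasp_b_tip [0.4306 0.281  0.0952] [ 0.6 -0.2] [0.5 0.6]
board [ 0.4409 -0.299   0.0055] [-0.3  0.1] [-0.2 -0.2]
clasp_a_tip [0.5993 0.324  0.0388] [ 1.6 -0.5] [1.2 1.5]
[[333.2, 138.9]] [[164.5, 203.0]] [([163.3, 310.1], 0.77), ([168.5, 207.8], 0.69)] [([423.3, 155.3], 0.74), ([298.3, 136.9], 0.71)]
box 0.77 240 ((180.4390106201172, 204.4512176513672), (55.767921447753906, 5.411145210266113), 83.6598129272461)
rest 0.94 2504 ((171.63450622558594, 217.120849609375), (71.49118041992188, 62.923316955566406), 77.7748794555664)Traceback (most recent call last):
  File "<stdin>", line 10, in <module>
IndexError: list index out of range
```

Emit:
carry_out(rows="35 45 15 8; 35 45 15 8; 35 45 15 8; 35 45 15 8; 35 45 15 8; 35 45 15 8; 30 45 10 8; 20 45 10 8; 20 45 0 8; 0 50 0 8", claw=85)

```text
t: 3.25
eef_pos: [0.5432, -0.1654, 0.3413]
tool_rot: [0.0, 0.622, 0.783, 0.0]
contact_force: [0.6, 0.3, 0.4]
gripper_width: 0.993
grasp_force: 0.0
```

Emit:
carry_out(rows="-10 50 0 8; -10 50 0 8; -10 50 0 8; -10 50 0 8; -10 50 0 8; -10 50 0 8; -5 50 0 8; -5 45 0 8; -5 25 0 8;0 10 0 8")

```text
t: 4.5
eef_pos: [0.4662, 0.265, 0.3415]
tool_rot: [0.0, -0.029, 1.0, 0.0]
contact_force: [1.1, -0.1, -0.2]
gripper_width: 0.994
grasp_force: 0.0
```

```bash
python3 - <<'E'
from h import *
o=get_obs();print(o["eef_pos"],o["tool_rot"],o["q"])
T=cam("top");W=cam("wrist")
cv2.imwrite("pics/w1.png",W["img"])
for t in("box","lid","clasp_a_tip","clasp_b_tip","rest"):
    print(t,[(np.round(r["centre"],1).tolist(),round(r["confidence"],2)) for r in place_of("wrist",t)])
b=cv2.resize(T["img"][80:170,220:340],None,fx=5,fy=5,interpolation=3)
cv2.imwrite("pics/crop.png",b)
E
```

```text
[0.4661925  0.26502495 0.34153774] [ 7.59385991e-05 -2.86849553e-02  9.99588440e-01  3.44110139e-04] [ 0.11647091  0.26753094 -0.90067924  1.69750006  0.21746434  1.28146536
  0.79882997]
box []
lid [([307.5, 216.1], 0.63)]
clasp_a_tip [([95.5, 270.6], 0.29)]
clasp_b_tip [([297.8, 136.5], 0.88)]
rest []
```

View pics/w1.png

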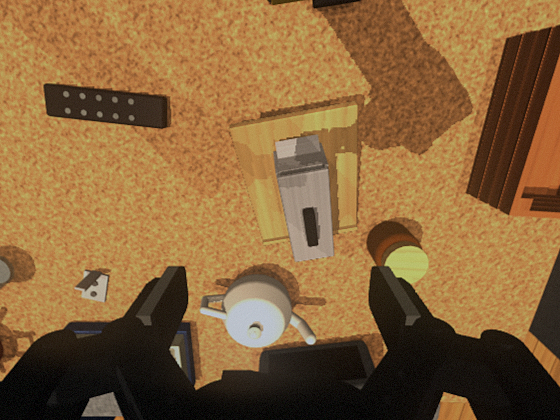

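The wrist view shows the box centred at about (305,205), its clasp b end at (298,145), the black grip at (311,226), and the rest beneath. I zoom in for corners.

```bash
python3 - <<'E'
import cv2,numpy as np
w=cv2.imread("pics/w1.png")[95:275,225:375];w=cv2.resize(w,None,fx=3.3,fy=3.3,interpolation=2)
b=cv2.imread("pics/crop.png")[150:400,250:500]
o=np.zeros((600,800,3),np.uint8);o[:w.shape[0],:w.shape[1]]=w;o[:250,500:750]=b
w2=cv2.imread("pics/w1.png")[245:315,60:130];o[260:540,500:780]=cv2.resize(w2,None,fx=4,fy=4)
cv2.imwrite("pics/c2.png",o)
E
```

```text
(no output)
```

View pics/c2.png

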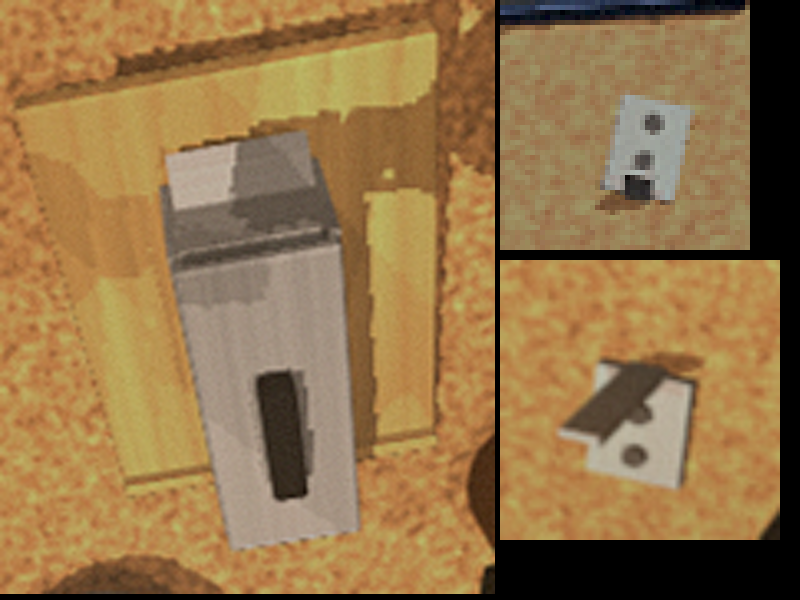

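```bash
cat > fit.py <<'E'
from h import *
from scipy.optimize import least_squares
from scipy.spatial.transform import Rotation as R
def fit(obs,x0,tilt=0,fixz=None):
    def tf(v,p):
        z=v[3] if fixz is None else fixz
        return R.from_euler("ZY",[v[2],tilt]).apply(p)+[v[0],v[1],z]
    def res(v): return np.concatenate([proj(c,tf(v,p))-u for c,p,u in obs])
    s=least_squares(res,x0,loss="soft_l1");print(s.x.round(4),"deg",np.degrees(s.x[2]).round(2));print(res(s.x).reshape(-1,2).round(1).tolist());return s.x
E
python3 - <<'E'
from fit import *
W=cam("wrist");T=cam("top");S=cam("scene")
w=lambda x,y:np.array([225+x/3.3,95+y/3.3])
ob=[(W,(-80,-29,54),w(178,268)),(W,(-80,29,54),w(342,243)),(W,(80,-29,54),w(232,549)),(W,(80,29,54),w(359,530)),
(W,(-30,-7,70),w(257,377)),(W,(-30,7,70),w(290,371)),(W,(30,-7,70),w(276,500)),(W,(30,7,70),w(307,494)),
(W,(-98.6,-25,11),w(165,155)),(W,(-98.6,25,11),w(303,133)),
(S,(0,0,0),(325.3,149.1)),(T,(0,0,0),(169.3,208.9)),(S,(0,0,44),(333.5,140)),(T,(0,0,44),(164.5,203)),(S,(-98.6,0,11),(300.1,135.7)),(T,(-98.6,0,11),(175.7,239.4))]
ob=[(c,np.array(p)/1000,np.array(u)) for c,p,u in ob]
fit(ob,[.51,.3,.15,.06],tilt=np.radians(25))
t=lambda x,y:np.array([220+(x-250)/5,80+(150+y)/5]); v=lambda x,y:np.array([60+(x-500)/4,245+(y-260)/4])
F=[(55,20),(55,-20),(0,-20),(0,20)]
ob=[(T,(a,b,4),t(*p)) for (a,b),p in zip(F,[(622,95),(692,108),(672,200),(603,188)])]+[(W,(a,b,4),v(*p)) for (a,b),p in zip(F,[(683,488),(587,468),(598,358),(693,380)])]
ob+=[(W,(0,-8,52),v(560,430)),(W,(0,8,52),v(603,442))]
# F order for wrist: +y is right
ob=[(c,np.array(p)/1000,np.array(u)) for c,p,u in ob]
fit(ob,[.69,-.03,-.2],fixz=0)
E
```

```text
[0.5135 0.2994 0.2249 0.0541] deg 12.88
[[-2.1, 0.8], [-0.0, -0.7], [-0.5, -0.1], [0.7, -0.7], [0.2, 5.5], [2.0, 5.3], [-0.6, -0.3], [0.6, -0.2], [-0.0, -0.8], [0.6, -1.8], [1.4, 1.0], [3.9, 1.2], [0.3, 3.0], [4.1, -1.9], [0.8, -2.3], [-0.2, 0.1]]
[ 0.6878 -0.0387 -0.2062] deg -11.82
[[2.1, 1.1], [2.1, 1.3], [2.2, 1.7], [1.9, 1.3], [0.3, 0.0], [1.3, 0.2], [0.5, 1.0], [0.5, 0.7], [0.3, 0.6], [-0.1, -0.2]]
```

```bash
python3 - <<'E'
from fit import *
W=cam("wrist")
w=lambda x,y:np.array([225+(x+.5)/3.3-.5,95+(y+.5)/3.3-.5])
ob=[(W,(-80,-29,54),w(178,268)),(W,(-80,29,54),w(342,243)),(W,(80,-29,54),w(232,549)),(W,(80,29,54),w(359,530)),
(W,(-30,-7,54),w(257,377)),(W,(-30,7,54),w(290,371)),(W,(30,-7,70),w(276,500)),(W,(30,7,70),w(307,494)),
(W,(-98.6,-25,11),w(165,155)),(W,(-98.6,25,11),w(303,133))]
ob=[(c,np.array(p)/1000,np.array(u)) for c,p,u in ob]
x=fit(ob,[.51,.3,.15,.06],tilt=np.radians(25))
g=lambda X,Z:R.from_euler("ZY",[x[2],np.radians(25)]).apply([X,0,Z])+[x[0],x[1],x[3]]
for z in(.026,.03,.034):print(g(0,z))
M=np.array(W["world_to_cam"]);print(-M[:3,:3].T@M[:3,3])
E
```

```text
[0.515  0.3001 0.2239 0.051 ] deg 12.83
[[-1.5, 1.8], [0.1, 0.5], [-0.3, 0.2], [0.6, -0.2], [-1.2, -3.1], [0.1, -3.1], [-0.5, 0.1], [0.6, 0.2], [0.6, 0.5], [0.9, -0.3]]
[0.5257266  0.3025368  0.07457268]
[0.52737488 0.30291212 0.07819791]
[0.52902317 0.30328743 0.08182314]
[0.38501541 0.2582498  0.48376072]
```

Emit:
carry_out(rows="20 13 -20 5; 20 13 -30 4.5; 21 12 -50 0; 0 0 -50 0; 0 0 -50 0; 0 0 -40 0; 0 0 -25 0; 0 0 -13.5 0; 0 0 0 0")

```text
t: 6.18
eef_pos: [0.528, 0.3007, 0.0624]
tool_rot: [-0.001, -0.107, 0.994, -0.0]
contact_force: [0.1, 0.3, 0.6]
gripper_width: 0.997
grasp_force: 0.0
```

```bash
python3 - <<'E'
from h import *
o=get_obs();print(o["eef_pos"],o["tool_rot"],o["contact_force"],o["q"])
W=cam("wrist");cv2.imwrite("pics/w2.png",W["img"])
E
```

```text
[0.52796647 0.30070817 0.06237495] [-5.04965636e-04 -1.07389303e-01  9.94216899e-01 -2.01790539e-04] [0.14483895 0.31565579 0.56770715] [-0.08655215  0.68824176 -0.7356514   1.81039546  0.58778847  0.87620061
  0.6856568 ]
```

View pics/w2.png

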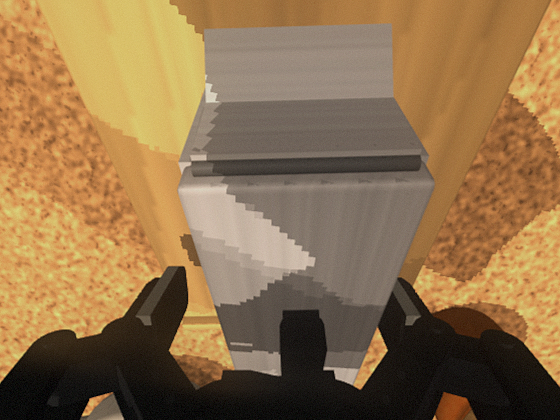

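The wrist view shows the box between the fingers (left pad edge 187, right 393, box centred about 305), about 3 mm to +y. I correct that and close.

Emit:
carry_out(rows="-1 4 0 0; 0 0 0 0; 0 0 0 0")

```text
t: 6.6
eef_pos: [0.5273, 0.3052, 0.0634]
tool_rot: [0.0, -0.108, 0.994, 0.0]
contact_force: [0.4, -0.4, -0.8]
gripper_width: 0.995
grasp_force: 0.0
```

Emit:
carry_out(rows="0 0 0 0; 0 0 0 0; 0 0 0 0; 0 0 0 0; 0 0 0 0; 0 0 0 0", claw=40, force=60)

```text
t: 7.35
eef_pos: [0.5274, 0.3061, 0.0637]
tool_rot: [0.001, -0.108, 0.994, 0.001]
contact_force: [-0.6, 2.1, 5.3]
gripper_width: 0.693
grasp_force: 65.2
```

Emit:
carry_out(rows="0 0 5 0; 0 0 15 0; 0 0 20 0; 0 0 20 0; 0 0 20 0; 0 0 0 0")

```text
t: 8.1
eef_pos: [0.5282, 0.3059, 0.1453]
tool_rot: [0.002, -0.107, 0.994, 0.001]
contact_force: [0.1, -0.5, -5.0]
gripper_width: 0.694
grasp_force: 65.7
```

Emit:
carry_out(rows="-5 -35 0 0; -10 -45 0 -8; -5 -45 0 -8; 10 -45 0 -8; 25 -36 -20 0; 15 -10 -40 0; 0 0 -25 0; 0 0 0 0; 0 0 0 0")

```text
t: 9.22
eef_pos: [0.5574, 0.0897, 0.0586]
tool_rot: [0.0, 0.101, 0.995, 0.0]
contact_force: [0.2, 0.3, -5.2]
gripper_width: 0.693
grasp_force: 67.0
```

```bash
python3 - <<'E'
from h import *
o=get_obs();print(o["eef_pos"],o["tool_rot"],o["contact_force"],o["q"])
S=cam("scene");cv2.imwrite("pics/s2.png",cv2.resize(S["img"][130:330,220:460],(720,600),interpolation=2))
E
```

```text
[0.55738833 0.08972202 0.05858125] [3.31456856e-04 1.01103811e-01 9.94875763e-01 3.55507377e-04] [ 0.16116609  0.28033001 -5.17747681] [ 0.2192867   0.60523608 -0.63867419  1.92209791  0.50400958  0.7776221
  0.66521792]
```

View pics/s2.png

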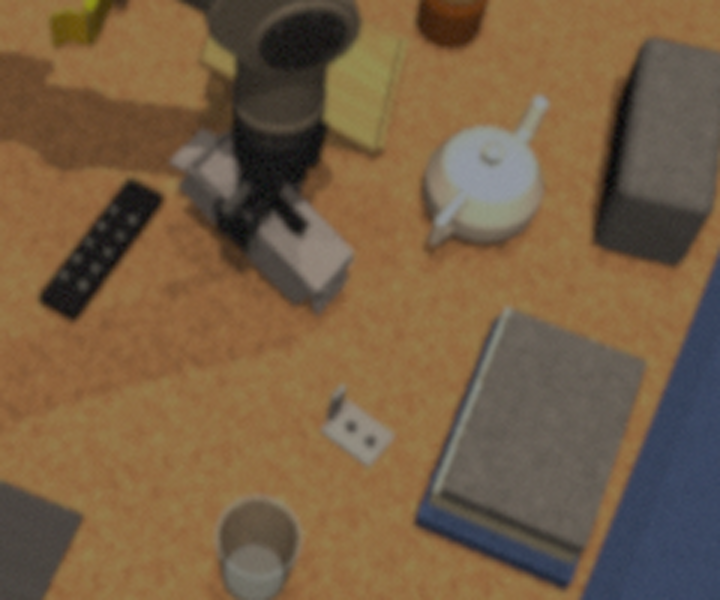

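The scene crop shows the box held and still tilted, over free table; the bracket tongue at (338,400) is clear and nothing has been disturbed. I lower with a soft grip so it levels on the table.

Emit:
carry_out(rows="0 0 -4 0; 0 0 -4 0; 0 0 -4 0; 0 0 -4 0; 0 0 -4 0; 0 0 -4 0", force=25)

```text
t: 10.02
eef_pos: [0.5557, 0.0908, 0.0352]
tool_rot: [-0.001, 0.101, 0.995, 0.0]
contact_force: [-11.5, 2.6, 17.1]
gripper_width: 0.692
grasp_force: 66.3
```

Emit:
carry_out(rows="0 0 -4 0; 0 0 -4 0; 0 0 -3 0;0 0 0 0")

```text
t: 10.52
eef_pos: [0.5563, 0.0908, 0.0236]
tool_rot: [-0.0, 0.101, 0.995, 0.001]
contact_force: [-6.6, 2.7, 5.2]
gripper_width: 0.693
grasp_force: 65.3
```

Emit:
carry_out(rows="0 0 -2 0; 0 0 -3 0; 0 0 -3 0; 0 0 0 0", claw=40, force=20)

```text
t: 11.02
eef_pos: [0.5565, 0.0906, 0.0155]
tool_rot: [-0.0, 0.101, 0.995, 0.001]
contact_force: [-6.0, 2.5, 4.9]
gripper_width: 0.695
grasp_force: 65.4
```

```bash
python3 - <<'E'
from h import *
o=get_obs();print(o["eef_pos"],o["contact_force"],o["torque"])
W=cam("wrist");S=cam("scene")
a=cv2.resize(S["img"][160:240,265:365],(500,400),interpolation=2);b=cv2.resize(W["img"],(300,225))
m=np.zeros((400,800,3),np.uint8);m[:,:500]=a;m[:225,500:]=b;cv2.imwrite("pics/m3.png",m)
print([(n,[(np.round(r["centre"],1).tolist(),round(r["confidence"],2)) for r in place_of(c,n)]) for c in("wrist","scene","top") for n in("clasp_b_tip","clasp_a_tip","box")])
E
```

```text
[0.55653764 0.09063377 0.01546432] [-5.98657248  2.48616292  4.9354403 ] [0.36062443 0.6305135  0.04326706]
[('clasp_b_tip', [([279.5, 39.0], 0.92), ([276.4, 313.3], 0.51)]), ('clasp_a_tip', []), ('box', [([275.8, 315.7], 0.38)]), ('clasp_b_tip', [([278.6, 192.0], 0.51)]), ('clasp_a_tip', [([334.5, 233.8], 0.68), ([237.4, 137.1], 0.68)]), ('box', [([303.5, 216.6], 0.77)]), ('clasp_b_tip', [([131.7, 333.3], 0.63)]), ('clasp_a_tip', []), ('box', [])]
```

View pics/m3.png

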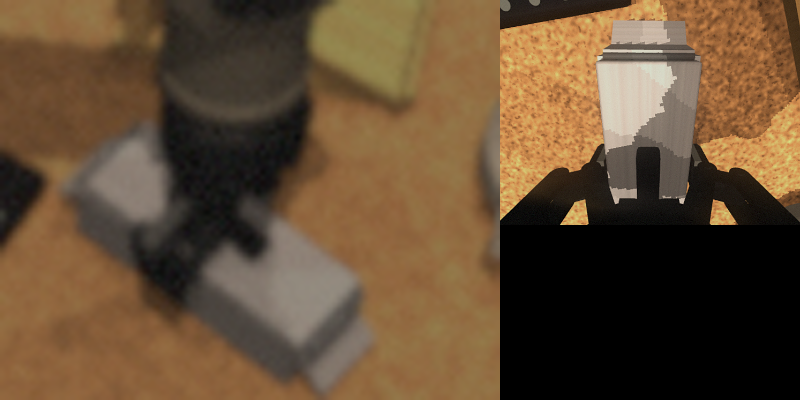

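Emit:
carry_out(rows="0 0 -2 0; 0 0 -1 0; 0 0 0 0")

```text
t: 11.95
eef_pos: [0.5567, 0.0902, 0.0124]
tool_rot: [-0.0, 0.101, 0.995, 0.0]
contact_force: [-6.9, 2.2, 6.9]
gripper_width: 0.695
grasp_force: 65.6
```

Emit:
carry_out(rows="0 0 -1 0; 0 0 -1 0; 0 0 0 0")

```text
t: 12.32
eef_pos: [0.5568, 0.0902, 0.0105]
tool_rot: [-0.0, 0.101, 0.995, 0.0]
contact_force: [-5.5, 1.5, 6.4]
gripper_width: 0.697
grasp_force: 65.7
```

Emit:
carry_out(rows="0 0 -1 0; 0 0 -1 0; 0 0 0 0")

```text
t: 12.7
eef_pos: [0.5568, 0.0901, 0.0104]
tool_rot: [0.0, 0.101, 0.995, -0.0]
contact_force: [-12.8, -0.7, 27.9]
gripper_width: 0.691
grasp_force: 68.4
```

Emit:
carry_out(rows="0 0 1 0; 0 0 0 0; 0 0 0 0; 0 0 0 0", claw=75)

```text
t: 13.2
eef_pos: [0.5572, 0.0888, 0.0086]
tool_rot: [-0.0, 0.102, 0.995, -0.0]
contact_force: [0.2, 0.4, 0.1]
gripper_width: 0.879
grasp_force: 0.0
```

```bash
python3 - <<'E'
from h import *
o=get_obs();p=o["eef_pos"];print(p,o["contact_force"],o["gripper_width"])
W=cam("wrist");S=cam("scene");cv2.imwrite("pics/w4.png",W["img"])
yaw=np.radians(-11.6);u=np.array([np.cos(yaw),np.sin(yaw),0])
for n in("clasp_b_tip","lid"):
    for r in place_of("wrist",n): 
        if r["confidence"]>.5 and r["centre"][1]<200: 
            q=atz(W,r["centre"],.011);print(n,r["centre"],r["confidence"],q,"along from tcp",(q-p)@u)
for n in("clasp_b_tip","clasp_a_tip","lid","box"):
  for r in place_of("scene",n):
    q=atz(S,r["centre"],{"box":0,"lid":.044}.get(n,.011));print(n,r["confidence"],q,(q-p)@u,(q-p)@[-u[1],u[0],0])
# lid -x edges predicted rows
for X in(-80,-81): 
  for z in (.054,.044): print(X,z,proj(W,[p[0]+X/1000*u[0],p[1]+X/1000*u[1],z]))
g=W["img"].astype(int).mean(2);print(g[20:150,275].astype(int).tolist())
E
```

```text
[0.55719415 0.08881641 0.00857799] [0.16864586 0.41575114 0.10881178] 0.8787524130054805
clasp_b_tip [277.4, 44.1] 0.85 [0.45792239 0.10872761 0.011     ] along from tcp -0.10124786388604118
clasp_b_tip 0.6 [0.45710683 0.11043908 0.011     ] -0.1023909059999876 0.001055679774084592
clasp_a_tip 0.69 [ 0.70052558 -0.20096055  0.011     ] 0.19867166642400275 -0.2550375557166573
clasp_a_tip 0.5 [0.22047646 0.24283239 0.011     ] -0.36080952871710714 0.08316375260209824
clasp_a_tip 0.49 [0.65016989 0.06787251 0.011     ] 0.09528808454242317 -0.0018207586467215223
lid 0.65 [0.5589911  0.09608169 0.044     ] 0.00029936176052623655 0.007478210825623207
lid 0.49 [0.24778608 0.29422741 0.044     ] -0.3443921083980675 0.13900039590335841
box 0.69 [0.55737013 0.08593009 0.        ] 0.0007527620006007403 -0.002791984627088942
-80 0.054 [278.6360627  103.21999772]
-80 0.044 [278.61816275 102.44255429]
-81 0.054 [278.63501646  99.58037704]
-81 0.044 [278.61715721  99.13921877]
[137, 134, 132, 131, 132, 131, 140, 135, 135, 137, 137, 137, 136, 142, 146, 151, 150, 150, 152, 153, 140, 144, 160, 159, 163, 159, 160, 158, 164, 155, 171, 174, 174, 171, 176, 171, 167, 169, 164, 165, 167, 163, 162, 163, 162, 162, 165, 162, 167, 165, 167, 168, 166, 165, 174, 180, 187, 145, 123, 128, 131, 141, 103, 82, 83, 62, 157, 208, 217, 210, 217, 193, 109, 72, 93, 97, 99, 104, 108, 116, 101, 98, 95, 92, 69, 57, 93, 136, 168, 183, 195, 202, 208, 212, 214, 210, 214, 217, 215, 212, 215, 213, 215, 217, 214, 212, 215, 213, 213, 216, 216, 214, 213, 213, 213, 215, 217, 207, 204, 201, 205, 201, 205, 202, 209, 205, 205, 205, 199, 202]
```

View pics/w4.png

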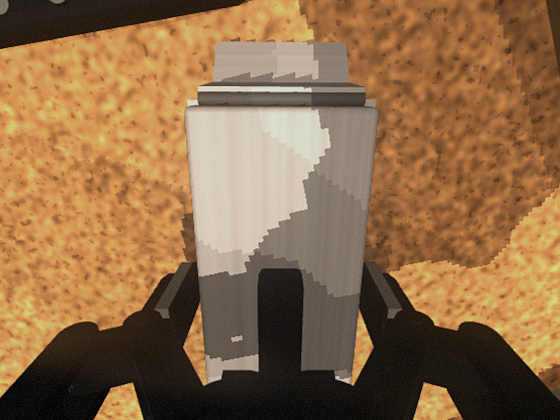

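The wrist view shows the box level on the table. The lid's -x edge is at row 106 and clasp b's lip edge at row 41, hanging closed. I regrasp, lift and turn it half round, so that clasp b faces the bracket within the wrist camera's view.

Emit:
carry_out(rows="0 0 1 0; 0 0 0 0; 0 0 0 0; 0 0 0 0; 0 0 0 0", claw=40, force=60)

```text
t: 14.22
eef_pos: [0.5573, 0.0893, 0.0101]
tool_rot: [0.0, 0.101, 0.995, 0.0]
contact_force: [-0.6, 0.3, 5.0]
gripper_width: 0.687
grasp_force: 66.9
```

Emit:
carry_out(rows="0 0 10 0; 0 0 25 0; 0 0 25 0; 0 0 25 -8; 0 -10 10 -10; 0 -10 0 -10; 0 -10 0 -10; 0 -10 0 -10; 0 -10 0 -10; 0 -10 0 -10")

```text
t: 15.48
eef_pos: [0.5559, 0.0281, 0.1042]
tool_rot: [-0.001, 0.643, 0.766, -0.001]
contact_force: [-0.3, 0.4, -6.1]
gripper_width: 0.694
grasp_force: 66.4
```

Emit:
carry_out(rows="0 -10 0 -10; 0 -10 0 -10; 0 -10 0 -10; 5 -10 0 -10; 5 -4 0 -10; 6 0 0 -10; 0 0 0 -10; 0 0 0 -10; 0 0 0 -10; 0 0 0 -10")

```text
t: 16.73
eef_pos: [0.5718, -0.0151, 0.1041]
tool_rot: [-0.0, 1.0, 0.0, -0.001]
contact_force: [1.1, 0.7, -5.1]
gripper_width: 0.691
grasp_force: 66.4
```

Emit:
carry_out(rows="0 0 0 -10; 0 0 0 -2; 0 0 0 0")

```text
t: 17.1
eef_pos: [0.5725, -0.015, 0.1045]
tool_rot: [0.0, 0.995, -0.1, -0.001]
contact_force: [0.1, 0.0, -5.6]
gripper_width: 0.69
grasp_force: 66.4
```

```bash
cat > tool.py <<'E'
from h import *
from scipy.spatial.transform import Rotation as R
def st():
    o=get_obs();q=o["tool_rot"];r=R.from_quat([q[1],q[2],q[3],q[0]]).as_matrix()
    print("tcp",o["eef_pos"].round(4),"ty deg",np.degrees(np.arctan2(r[1,1],r[0,1])).round(2),"tz",r[:,2].round(3),"F",o["contact_force"].round(1),"w",round(o["gripper_width"],3),"q7",o["q"][6].round(2),o["t"]);return o,r
E
python3 - <<'E'
from tool import *
o,r=st()
W=cam("wrist");cv2.imwrite("pics/w5.png",W["img"])
for n in("clasp_b_tip","bracket"):
    print(n,[(np.round(a["centre"],1).tolist(),round(a["confidence"],2)) for a in place_of("wrist",n)])
print("pred tongue top",[proj(W,[.6878+y*.204,-.0387+y*.979,.052]).round(1) for y in(-.008,0,.008)])
E
```

```text
tcp [ 0.5725 -0.015   0.1045] ty deg -101.49 tz [-0.001 -0.    -1.   ] F [ 0.1  0.  -5.6] w 0.69 q7 -1.81 17.1
clasp_b_tip [([276.4, 42.9], 0.81)]
bracket [([263.0, 36.6], 0.84)]
pred tongue top [array([292.3,  28.2]), array([277.5,  28.1]), array([262.7,  28. ])]
```

View pics/w5.png

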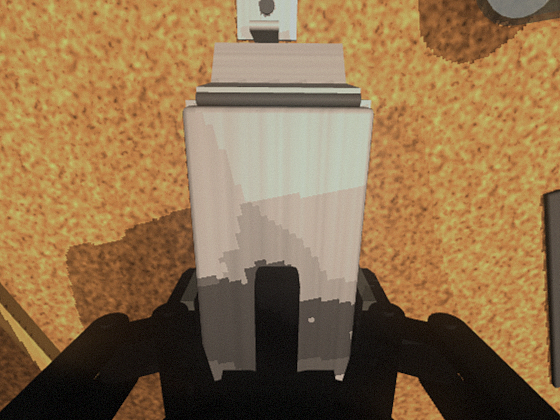

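```bash
python3 - <<'E'
from tool import *
W=cam("wrist");i=W["img"].astype(int)
for c in(258,265,272): print(c,i[0:50,c].mean(1).astype(int).tolist())
for r in(22,27,34): print(r,i[r,235:305].mean(1).astype(int).tolist())
print(i[36:112,300].mean(1).astype(int).tolist())
u=np.array([.98,-.2])
p=get_obs()["eef_pos"]
for row in(20,22,25,28,30): q=atz(W,(265,row),.052);print(row,q,"from tcp",(q-p)[:2]@u)
for row in(104,105,106,107): q=atz(W,(280,row),p[2]-.0095+.052);print(row,q,"lid edge",(q-p)[:2]@u)
for row in(42,43): q=atz(W,(280,row),p[2]-.0095+.011);print(row,q,"tip",(q-p)[:2]@u)
E
```

```text
258 [186, 193, 141, 142, 161, 154, 153, 159, 184, 199, 197, 196, 197, 189, 192, 188, 189, 185, 191, 189, 195, 159, 160, 170, 185, 190, 189, 174, 161, 139, 107, 72, 55, 64, 61, 60, 58, 67, 66, 62, 60, 56, 77, 153, 172, 166, 166, 165, 161, 161]
265 [99, 95, 92, 93, 93, 95, 98, 92, 96, 93, 94, 97, 93, 103, 68, 83, 118, 124, 176, 194, 197, 152, 147, 170, 184, 187, 191, 174, 162, 140, 108, 72, 56, 63, 60, 61, 66, 59, 63, 60, 63, 59, 62, 151, 170, 165, 162, 164, 164, 161]
272 [153, 98, 89, 89, 92, 95, 98, 100, 99, 91, 79, 83, 136, 171, 187, 197, 192, 191, 189, 192, 196, 165, 153, 172, 178, 193, 187, 179, 159, 142, 104, 67, 55, 54, 65, 62, 57, 63, 60, 60, 63, 59, 65, 154, 172, 162, 165, 163, 159, 164]
22 [103, 91, 166, 192, 189, 192, 189, 186, 186, 186, 189, 186, 188, 183, 164, 153, 153, 157, 156, 157, 160, 154, 159, 160, 157, 156, 152, 153, 154, 153, 147, 155, 158, 158, 155, 154, 154, 153, 154, 150, 152, 150, 153, 170, 194, 190, 193, 195, 190, 191, 191, 189, 188, 191, 189, 198, 193, 194, 194, 193, 195, 178, 155, 141, 139, 138, 133, 139, 136, 139]
27 [138, 109, 158, 189, 188, 190, 184, 185,
[... 1061 characters left out ...]
8668165
22 [ 0.6924443  -0.03291618  0.052     ] from tcp 0.12061153371009467
25 [ 0.69104054 -0.0326104   0.052     ] from tcp 0.11917469300514288
28 [ 0.68962929 -0.03230299  0.052     ] from tcp 0.1177301811144768
30 [ 0.68868426 -0.03209714  0.052     ] from tcp 0.11676288102574177
104 [ 0.65181767 -0.03220465  0.14726221] lid edge 0.08065513085379325
105 [ 0.65153889 -0.03214829  0.14726221] lid edge 0.08037065362153102
106 [ 0.65125958 -0.03209182  0.14726221] lid edge 0.08008563232557583
107 [ 0.65097973 -0.03203524  0.14726221] lid edge 0.07980006540364822
42 [ 0.67379119 -0.03696987  0.10626221] tip 0.10314221795785612
43 [ 0.67344065 -0.036899    0.10626221] tip 0.10278451533531568
```

The wrist view shows the bracket's tongue top at rows 21–31, columns 250–278, which is 118.7 mm ahead of the TCP and 6 mm to +y. Clasp b's lip edge is at row 43. I move forward so the tongue sits about 10 mm off the end wall.

Emit:
carry_out(rows="14 0.5 0 0; 13.4 0 0 0; 0 0 -15 0; 0 0 -15 0; 0 0 0 0; 0 0 0 0", claw=35, force=100)

```text
t: 18.05
eef_pos: [0.6002, -0.0146, 0.0746]
tool_rot: [0.0, 0.995, -0.102, -0.0]
contact_force: [-0.3, -0.0, -5.9]
gripper_width: 0.685
grasp_force: 108.3
```

```bash
python3 - <<'E'
from tool import *
st()
E
```

```text
tcp [ 0.6002 -0.0146  0.0746] ty deg -101.66 tz [-0.001 -0.    -1.   ] F [-0.3 -0.  -5.9] w 0.685 q7 -1.8 18.05
```

Emit:
carry_out(rows="0 0 -8 0; 0 0 -8 0; 0 0 -8 0; 0 0 -6 0; 0 0 -5 0; 0 0 0 0")

```text
t: 18.8
eef_pos: [0.6003, -0.0145, 0.0394]
tool_rot: [0.0, 0.995, -0.101, -0.0]
contact_force: [-0.8, -0.2, -5.1]
gripper_width: 0.691
grasp_force: 108.3
```

Emit:
carry_out(rows="0 0 -5 0; 0 0 -5 0; 0 0 -5 0; 0 0 0 0")

```text
t: 19.3
eef_pos: [0.6001, -0.0145, 0.0242]
tool_rot: [0.0, 0.995, -0.101, -0.001]
contact_force: [-0.1, -0.5, -4.1]
gripper_width: 0.684
grasp_force: 108.4
```

Emit:
carry_out(rows="0 0 -5 0; 0 0 -4 0; 0 0 -2 0; 0 0 0 0; 0 0 0 0")

```text
t: 19.92
eef_pos: [0.6004, -0.0146, 0.0138]
tool_rot: [0.0, 0.995, -0.102, -0.0]
contact_force: [-0.4, 0.9, -6.0]
gripper_width: 0.687
grasp_force: 108.4
```

```bash
python3 - <<'E'
from tool import *
o,r=st();p=o["eef_pos"]
W=cam("wrist");i=W["img"].astype(int);cv2.imwrite("pics/w6.png",W["img"])
print([(np.round(a["centre"],1).tolist(),round(a["confidence"],2)) for a in place_of("wrist","clasp_b_tip")])
for c in(230,266,325):print(c,i[0:110,c].mean(1).astype(int).tolist())
u=np.array([.98,-.2])
# model: tip row vs angle
for th in(0,.3,.7,1,1.2,1.4,1.57):
    n=np.array([np.cos(th),np.sin(th)]);d=np.array([np.sin(th),-np.cos(th)])
    t=17.6*n+38*d
    q=[*(p[:2]+u*(.083+t[0]/1000)),p[2]-.0097+.049+t[1]/1000];print(th,t.round(1),proj(W,q).round(1))
E
```

```text
tcp [ 0.6004 -0.0146  0.0138] ty deg -101.66 tz [-0. -0. -1.] F [-0.4  0.9 -6. ] w 0.687 q7 -1.8 19.925
[]
230 [148, 150, 150, 147, 151, 145, 148, 147, 145, 147, 151, 145, 146, 151, 153, 177, 180, 181, 186, 181, 179, 181, 183, 180, 180, 183, 180, 179, 177, 178, 181, 180, 177, 183, 179, 184, 180, 178, 178, 185, 180, 183, 183, 182, 180, 185, 183, 178, 182, 180, 178, 180, 182, 184, 181, 182, 181, 179, 180, 182, 185, 185, 184, 183, 183, 186, 186, 182, 182, 181, 182, 178, 181, 182, 181, 182, 180, 179, 181, 178, 181, 178, 182, 179, 182, 182, 183, 184, 180, 180, 184, 185, 184, 177, 180, 182, 184, 193, 118, 57, 89, 93, 89, 84, 69, 87, 121, 148, 155, 159]
266 [148, 151, 155, 147, 154, 154, 147, 150, 145, 147, 149, 146, 143, 150, 149, 175, 182, 182, 180, 184, 183, 181, 185, 179, 184, 179, 182, 179, 181, 178, 180, 180, 186, 178, 182, 182, 175, 179, 183, 178, 187, 184, 181, 183, 183, 185, 185, 183, 180, 178, 180, 185, 184, 182, 184, 183, 179, 183, 182, 184, 186, 188, 187, 185, 184, 188, 186, 183, 185, 180, 180, 179, 178, 184, 180, 187, 185, 182, 182, 183, 183, 184, 181, 181, 181, 183, 182, 185, 
[... 163 characters left out ...]
148, 149, 146, 143, 171, 180, 186, 186, 184, 182, 184, 179, 182, 186, 180, 180, 180, 179, 181, 186, 182, 183, 183, 183, 180, 179, 182, 180, 183, 184, 186, 184, 182, 184, 187, 183, 183, 185, 180, 180, 183, 181, 184, 179, 182, 185, 183, 182, 184, 182, 188, 187, 183, 188, 187, 186, 183, 187, 185, 179, 179, 181, 181, 185, 181, 184, 184, 185, 183, 181, 181, 182, 181, 181, 185, 186, 187, 183, 183, 186, 182, 186, 186, 183, 184, 186, 193, 153, 83, 62, 66, 67, 68, 78, 73, 100, 143, 155, 159]
0 [ 17.6 -38. ] [276.4  49.3]
0.3 [ 28.  -31.1] [276.3  15.5]
0.7 [ 37.9 -17.7] [276.  -29.6]
1 [41.5 -5.7] [275.8 -60.4]
1.2 [41.8  2.6] [275.7 -76.9]
1.4 [40.4 10.9] [275.5 -87.9]
1.57 [38.  17.6] [275.4 -90.8]
```

The flap now covers the picture top (bend at row 15, tip out of view), so clasp b is up. I raise the box and turn it round for clasp a.

Emit:
carry_out(rows="0 0 15 0; 0 0 30 0; 0 0 30 0; 0 0 25 10; 0 0 0 10; 0 0 0 10; 0 0 0 10; 0 0 0 10; 0 0 0 10; 0 0 0 10")

```text
t: 21.28
eef_pos: [0.6006, -0.015, 0.1149]
tool_rot: [0.001, 0.872, 0.49, 0.0]
contact_force: [-0.1, 0.3, -4.8]
gripper_width: 0.688
grasp_force: 108.4
```

Emit:
carry_out(rows="0 0 0 10; 0 0 0 10; 0 0 0 10; 0 0 0 10; 0 0 0 10; 0 0 0 10; 0 0 0 10; 0 0 0 10; 0 0 0 10; 0 0 0 10")

```text
t: 22.52
eef_pos: [0.6006, -0.0156, 0.1148]
tool_rot: [0.0, 0.186, 0.983, -0.001]
contact_force: [0.3, -0.3, -5.5]
gripper_width: 0.681
grasp_force: 108.4
```

Emit:
carry_out(rows="3 0 0 10; 0 0 0 0; 0 0 0 0")

```text
t: 22.9
eef_pos: [0.6035, -0.0151, 0.1142]
tool_rot: [0.0, 0.103, 0.995, -0.0]
contact_force: [-0.7, 0.3, -4.7]
gripper_width: 0.687
grasp_force: 108.4
```

```bash
python3 - <<'E'
from tool import *
o,r=st();p=o["eef_pos"]
W=cam("wrist");i=W["img"].astype(int)
print(i[80:120,300].mean(1).astype(int).tolist())
S=cam("scene");T=cam("top")
for c,n in((S,"scene"),(T,"top")):
    for t in("bracket","clasp_a_tip","clasp_b_tip","lid"): print(n,t,[(np.round(a["centre"],1).tolist(),round(a["confidence"],2)) for a in place_of(n,t)])
    u=np.array([.98,-.2])
    for s,z in((.083+.0166-.004,.0015),(-.083-.04,.05)): print(proj(c,[*(p[:2]+u*s),p[2]+z]).round(1))
E
```

```text
tcp [ 0.6035 -0.0151  0.1142] ty deg 78.12 tz [ 0.    -0.001 -1.   ] F [-0.7  0.3 -4.7] w 0.687 q7 0.92 22.9
[187, 180, 190, 188, 186, 187, 188, 188, 186, 190, 189, 185, 191, 184, 187, 185, 185, 196, 162, 88, 52, 88, 99, 92, 83, 70, 96, 134, 154, 165, 176, 179, 189, 194, 194, 195, 166, 148, 155, 152]
scene bracket [([332.0, 269.1], 0.62)]
scene clasp_a_tip [([236.2, 139.2], 0.43)]
scene clasp_b_tip [([273.8, 195.8], 0.82)]
scene lid [([166.1, 373.8], 0.7), ([309.2, 221.5], 0.67)]
[337.1 251. ]
[271.9 194.6]
top bracket []
top clasp_a_tip [([201.3, 316.0], 0.6), ([199.4, 143.2], 0.37)]
top clasp_b_tip [([133.1, 333.3], 0.58), ([284.7, 214.4], 0.57)]
top lid [([292.8, 168.2], 0.84), ([168.9, 312.5], 0.77)]
[298.7 136.1]
[281.7 216.1]
```

Emit:
carry_out(rows="0.5 0 -20 0; 0 0 -20 0; 0 0 -15 0; 0 0 -8 0; 0 0 -6 0; 0 0 -6 0; 0 0 -6 0; 0 0 -5 0; 0 0 0 0")

```text
t: 24.58
eef_pos: [0.6038, -0.0146, 0.0274]
tool_rot: [-0.0, 0.102, 0.995, -0.0]
contact_force: [0.4, -0.1, -4.8]
gripper_width: 0.685
grasp_force: 108.4
```

Emit:
carry_out(rows="0 0 -5 0; 0 0 -5 0; 0 0 -3 0; 0 0 -1 0; 0 0 0 0; 0 0 0 0")

```text
t: 25.32
eef_pos: [0.6039, -0.0146, 0.0138]
tool_rot: [-0.0, 0.102, 0.995, -0.0]
contact_force: [-0.5, 0.4, -4.9]
gripper_width: 0.686
grasp_force: 108.5
```

```bash
python3 - <<'E'
from tool import *
o,r=st();p=o["eef_pos"]
S=cam("scene");c=S
a=cv2.resize(S["img"][180:300,240:400],(800,600),interpolation=2);cv2.imwrite("pics/s7.png",a)
print([(np.round(a["centre"],1).tolist(),round(a["confidence"],2)) for a in place_of("scene","clasp_a_tip")])
u=np.array([.98,-.2])
for th in(0,.7,1.2,1.57):
    n=np.array([np.cos(th),np.sin(th)]);d=np.array([np.sin(th),-np.cos(th)]);t=17.6*n+38*d
    print(th,proj(S,[*(p[:2]+u*(.079+t[0]/1000)),p[2]-.0097+.049+t[1]/1000]).round(1))
E
```

```text
tcp [ 0.6039 -0.0146  0.0138] ty deg 78.35 tz [-0. -0. -1.] F [-0.5  0.4 -4.9] w 0.686 q7 0.83 25.325
[([322.0, 160.6], 0.75), ([261.3, 376.8], 0.26)]
0 [333.9 268. ]
0.7 [340.7 269.2]
1.2 [342.7 266.8]
1.57 [342.2 263.5]
```

View pics/s7.png

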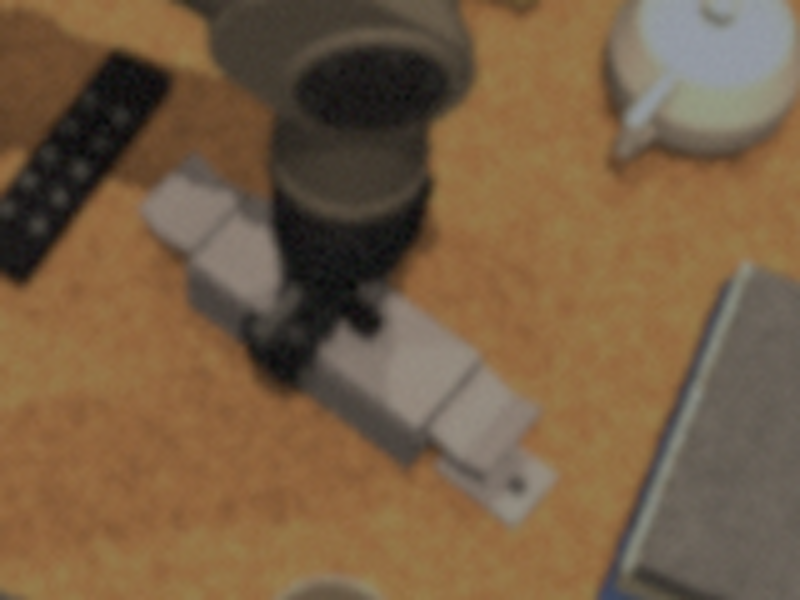

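The scene crop shows both flaps sticking out level, clasp a at (485,410) over the bracket and clasp b at (190,205). I back off and set the box down.

Emit:
carry_out(rows="0 0 10 0; 0 0 10 0; -20 4 0 0; -20 4 0 0; 0 0 -10 0; 0 0 -7 0; 0 0 -3 0; 0 0 -2 0; 0 0 -2 0; 0 0 0 0")

```text
t: 26.68
eef_pos: [0.5644, -0.0065, 0.0103]
tool_rot: [0.0, 0.102, 0.995, -0.0]
contact_force: [-1.8, -0.2, 0.8]
gripper_width: 0.687
grasp_force: 109.1
```

Emit:
carry_out(rows="0 0 0.5 0; 0 0 0 0; 0 0 0 0; 0 0 0 0; 0 0 10 0; 0 0 30 0; 0 0 40 0; 0 0 15 0;0 0 0 0", claw=80)

```text
t: 27.8
eef_pos: [0.5647, -0.0067, 0.1063]
tool_rot: [0.001, 0.102, 0.995, -0.0]
contact_force: [0.5, 0.1, -0.6]
gripper_width: 0.937
grasp_force: 0.0
```

```bash
python3 - <<'E'
from tool import *
o,r=st();p=o["eef_pos"]
W=cam("wrist");i=W["img"].astype(int);cv2.imwrite("pics/w8.png",W["img"])
print([(np.round(a["centre"],1).tolist(),round(a["confidence"],2)) for a in place_of("wrist","lid")])
u=np.array([.98,-.2]);n=np.array([.2,.98])
for s in(-.03,.03):
  for l in(-.007,.007): print(s,l,proj(W,[*(p[:2]+u*(s-.002)+n*l),.070]).round(1))
for s in(-.08,):
  for l in(-.029,.029): print(s,l,proj(W,[*(p[:2]+u*(s-.002)+n*l),.054]).round(1))
g=i.mean(2)
for rr in (180,200,220,240,260,280,300): print(rr,"dark cols",np.where(g[rr,200:360]<45)[0]+200 if (g[rr,200:360]<45).sum()<60 else "many")
for rr in (130,150,170): 
    d=np.abs(np.diff(g[rr]));print(rr,np.argsort(-d)[:6],)
E
```

```text
tcp [ 0.5647 -0.0067  0.1063] ty deg 78.33 tz [ 0.002 -0.    -1.   ] F [ 0.5  0.1 -0.6] w 0.937 q7 0.89 27.8
[([279.9, 220.2], 0.62)]
-0.03 -0.007 [266.4 186.5]
-0.03 0.007 [290.6 186.5]
0.03 -0.007 [267.7 277. ]
0.03 0.007 [289.6 277. ]
-0.08 -0.029 [228.   95.2]
-0.08 0.029 [328.8  95. ]
180 dark cols []
200 dark cols [267 268 269 270 271 272 273 274 275 276 277 278 279 280 281 282 283 284
 285 286 287 288]
220 dark cols [267 268 269 270 271 272 273 274 275 276 277 278 279 280 281 282 283 284
 285 286 287 288]
240 dark cols [267 268 269 270 271 272 273 274 275 276 277 278 279 280 281 282 283 284
 285 286 287 288]
260 dark cols [268 270 271 275 277 278 279 280 281 283 284 285 286 287]
280 dark cols []
300 dark cols []
130 [324 499 325 230 501 323]
150 [471 312 311 231   9  11]
170 [264 270 271 232 448 231]
```

Emit:
carry_out(rows="-2 0.5 0 0; 0 0 -15 0; 0 0 -15 0; 0 0 -10 0; 0 0 -7 0; 0 0 0 0; 0 0 0 0", claw=40)

```text
t: 28.78
eef_pos: [0.5624, -0.0059, 0.0586]
tool_rot: [0.0, 0.101, 0.995, 0.0]
contact_force: [0.1, 0.4, 0.3]
gripper_width: 0.471
grasp_force: 0.0
```

Emit:
carry_out(rows="0 0 0 0; 0 0 0 0; 0 0 0 0; 0 0 0 0; 0 0 0 0", claw=5, force=60)

```text
t: 29.4
eef_pos: [0.5623, -0.0063, 0.0589]
tool_rot: [0.0, 0.102, 0.995, -0.0]
contact_force: [-1.3, -2.4, 4.7]
gripper_width: 0.145
grasp_force: 59.5
```

Emit:
carry_out(rows="0 0 3 0; 0 0 5 0; 0 0 8 0; 0 0 15 0; 0 0 20 0; 0 0 20 0; 0 0 0 0; 0 0 0 0")

```text
t: 30.4
eef_pos: [0.5617, -0.0063, 0.1292]
tool_rot: [-0.0, 0.102, 0.995, -0.0]
contact_force: [-0.6, 0.9, -3.0]
gripper_width: 0.141
grasp_force: 58.7
```

```bash
python3 - <<'E'
from tool import *
o,r=st();print(o["torque"])
T=cam("top");cv2.imwrite("pics/t9.png",T["img"])
r=outline_of("top","board");print(len(r))
for a in r:
    m=a["pixels"].astype(np.uint8);q=cv2.minAreaRect(cv2.findNonZero(m));print(a["confidence"],m.sum(),q,[atz(T,x,.006).round(4).tolist() for x in cv2.boxPoints(q)],atz(T,q[0],.006))
print([(np.round(a["centre"],1).tolist(),round(a["confidence"],2),atz(T,a["centre"],0)) for a in place_of("top","board")])
print([(np.round(a["centre"],1).tolist(),round(a["confidence"],2),atz(T,a["centre"],0)) for n in("lid","box") for a in place_of("top",n)])
E
```

```text
tcp [ 0.5617 -0.0063  0.1292] ty deg 78.34 tz [-0. -0. -1.] F [-0.6  0.9 -3. ] w 0.141 q7 0.91 30.4
[0.01684766 0.0575926  0.02617007]
1
0.77 3033 ((397.0036926269531, 238.19515991210938), (78.25020599365234, 48.41596603393555), 82.56858825683594) [[0.5397, -0.2253, 0.006], [0.5566, -0.357, 0.006], [0.3452, -0.377, 0.006], [0.3285, -0.2478, 0.006]] [ 0.44150269 -0.30186474  0.006     ]
[([396.8, 236.0], 0.59, array([ 0.44800216, -0.30271294,  0.        ]))]
[([167.7, 312.4], 0.97, array([0.24249047, 0.31908952, 0.        ])), ([288.1, 187.9], 0.57, array([ 0.58215266, -0.00650467,  0.        ]))]
```

Emit:
carry_out(rows="-10 -25 0 0; -17 -42 0 4; -17 -42 0 5; -17 -42 0 5; -17 -42 0 4; -17 -42 0 0; -13 -35 0 0; -10 -25 0 0; 0 0 -30 0; 0 0 -30 0")

```text
t: 31.9
eef_pos: [0.4439, -0.3018, 0.0685]
tool_rot: [0.0, -0.055, 0.999, -0.0]
contact_force: [-0.1, 0.8, -2.1]
gripper_width: 0.136
grasp_force: 58.9
```

Emit:
carry_out(rows="0 0 -15 0; 0 0 -10 0; 0 0 -5 0; 0 0 0 0; 0 0 0 0")

```text
t: 32.52
eef_pos: [0.4445, -0.3013, 0.04]
tool_rot: [0.0, -0.055, 0.998, -0.0]
contact_force: [-0.5, -0.2, -3.5]
gripper_width: 0.143
grasp_force: 58.9
```

```bash
python3 - <<'E'
from tool import *
o,r=st()
E
```

```text
tcp [ 0.4445 -0.3013  0.04  ] ty deg 96.35 tz [ 0.001 -0.001 -1.   ] F [-0.5 -0.2 -3.5] w 0.143 q7 1.69 32.525
```

Emit:
carry_out(rows="0 0 -5 0; 0 0 -5 0; 0 0 -3 0; 0 0 -1 0; 0 0 0 0; 0 0 0 0")

```text
t: 33.28
eef_pos: [0.4441, -0.3011, 0.0254]
tool_rot: [0.0, -0.055, 0.998, -0.0]
contact_force: [-0.4, -0.4, -2.2]
gripper_width: 0.14
grasp_force: 58.9
```

Emit:
carry_out(rows="0 0 -1 0; 0 0 -0.5 0; 0 0 0 0")

```text
t: 33.65
eef_pos: [0.4442, -0.3012, 0.0249]
tool_rot: [-0.0, -0.055, 0.998, -0.0]
contact_force: [-3.8, 1.2, 8.9]
gripper_width: 0.139
grasp_force: 60.4
```

Contact: the lid is seated. I release, rise and check.

Emit:
carry_out(rows="0 0 0.5 0; 0 0 0 0; 0 0 0 0; 0 0 0 0; 0 0 10 0; 0 0 30 0; 0 0 40 0; 0 0 40 0; 0 0 40 0; 0 0 0 0", claw=40)

```text
t: 34.9
eef_pos: [0.4461, -0.3018, 0.1881]
tool_rot: [0.003, -0.055, 0.998, -0.002]
contact_force: [-0.5, -0.1, -0.3]
gripper_width: 0.467
grasp_force: 0.0
```

```bash
python3 - <<'E'
from tool import *
o,r=st()
for n in("scene","top","wrist"):
    c=cam(n)
    cv2.imwrite(f"pics/f_{n}.png",c["img"])
    for t,z in(("lid",.01),("box",0),("board",0),("clasp_a_tip",.03),("clasp_b_tip",.03),("mug",0),("tumbler",0),("teapot",0)): print(n,t,[(atz(c,a["centre"],z).round(3)[:2].tolist(),round(a["confidence"],2)) for a in place_of(n,t)])
E
```

```text
tcp [ 0.4461 -0.3018  0.1881] ty deg 96.35 tz [ 0.005 -0.004 -1.   ] F [-0.5 -0.1 -0.3] w 0.467 q7 1.86 34.9
scene lid [([0.235, 0.331], 0.85), ([0.443, -0.294], 0.73)]
scene box [([0.563, -0.016], 0.59)]
scene board [([0.438, -0.292], 0.72)]
scene clasp_a_tip [([0.568, -0.287], 0.7), ([0.22, 0.233], 0.45), ([0.609, 0.437], 0.36)]
scene clasp_b_tip [([0.323, -0.304], 0.68), ([0.206, 0.404], 0.5)]
scene mug [([0.661, -0.369], 0.66)]
scene tumbler [([0.692, -0.199], 0.7)]
scene teapot [([0.708, 0.258], 0.58), ([0.561, -0.283], 0.56)]
top lid [([0.438, -0.304], 0.87), ([0.246, 0.317], 0.81)]
top box [([0.564, -0.016], 0.77)]
top board [([0.444, -0.297], 0.61)]
top clasp_a_tip [([0.569, -0.284], 0.6), ([0.24, 0.222], 0.37)]
top clasp_b_tip [([0.19, 0.399], 0.66), ([0.324, -0.319], 0.61)]
top mug [([0.662, -0.376], 0.92), ([0.567, -0.005], 0.73)]
top tumbler [([0.689, -0.193], 0.55), ([0.441, -0.306], 0.42)]
top teapot [([0.723, 0.243], 0.84)]
wrist lid [([0.449, -0.302], 0.87)]
wrist box [([0.564, -0.01], 0.83)]
wrist board []
wrist clasp_a_tip [([0.562, -0.289], 0.9), ([0.441, -0.303], 0.71)]
wrist clasp_b_tip [([0.325, -0.315], 0.77)]
wrist mug []
wrist tumbler [([0.561, -0.007], 0.69), ([0.693, -0.198], 0.44)]
wrist teapot []
```

```bash
python3 -c "
from station import *
print(hand_in())"
```

```text
the job is handed in; nothing more can be done
None
```

I handed the job in at about 35 s of the 61 s allowed. Both clasps were flipped up on the bracket, the box stands on the table, and the lid lies grip up within about 10 mm of the board's centre by the final camera readings; no verdict came back.

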